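Clamp a coil pack in the counter tester and arm it under its safety cover

TASK

An ignition coil pack is already lying in the coil tester on the parts counter. Take the aluminium hold-down plate by its handle, lower it level over the tester's two guide pins and set it down gently so that it lies flat on the coil pack. Then arm the tester: lift the hinged steel safety cover well up, flip the toggle beneath it over to the side away from the coil pack, and close the cover fully again so that it cannot be knocked, leaving the other parts on the counter and the tester where they are.

Things in the scene. Friction and masses are not known exactly. Their poses are not given: they have to be found in the camera images.
- tester: Fixed coil tester: grey steel box 260 (x) x 360 (y) x 85 mm high, flat deck on top, turned a little about z. Origin under its centre; x away from the operator, y to the operator's left, z up. Left on the deck (+y): black coil pack 62 x 100 mm between two upright steel guide pins. Right (-y): the guarded toggle. Its other fittings stand at most 15 mm above the deck.
- seat (a point): Fixed point: centre of the coil pack's flat upper face, 50 mm above the deck, 135 above the counter, midway between the guide pins; axes as the tester's. The pins stand 65 mm either side of it along the tester's y: 14 mm in diameter up to 16 mm above this point, then tapering to a rounded nose that ends 34 mm above it.
- plate: Loose aluminium hold-down plate, 80 (x) x 170 (y) x 10 mm, about 0.45 kg, flat on the counter. Origin at the centre of its underside, z up. Two 18 mm through holes lie 65 mm either side of the centre along y. The same either way round. Seated, its origin is at the seat point and its y along the tester's y.
- plate_handle (a point): Centre of the plate's handle, 42 mm above the plate's underside: a straight black bar 14 (x) x 92 (y) x 18 mm tall that runs along the plate's y on two posts, its top 51 mm above the underside; 23 mm of free height between bar and plate.
- guard (a joint): Angle of the safety cover, rad: 0 closed on the deck, 1.75 open against its stop. It turns about the tester's y axis through guard_hinge, opening upward and away from the operator. Its own weight holds it open or shut: let go below about 0.9 rad it falls shut, above about 1.35 rad it falls open and stays. About 1 N at the lip moves it.
- guard_hinge (a point): Fixed point of the tester: the middle of the cover's hinge line, 94 mm above the counter; axes as the tester's.
- guard_lip (a point): Middle of the cover's lip, a round bar 11 mm thick, 56 mm long, parallel to the hinge, in front of the cover; moves with it. Closed, it lies 79 mm nearer the operator than the hinge and 22 mm above it. The cover is a steel hood 66 long, 48 wide, 49 mm tall with room for the toggle either way; the lip's ends stand 4 mm proud of its sides and can be pinched and turn between fingers.
- toggle (a joint): Angle of the toggle, rad: 0 off (leaning to the tester's +y, towards the coil pack), 0.6 on (leaning to -y, away from it). It snaps over past its middle at 0.3 and stays; 2 to 3 N at the tip. It swings about the tester's x axis and sits under the cover, 35 mm nearer the operator than the hinge.
- toggle_tip (a point): Tip of the toggle's steel bat lever: 33 mm long, 7 mm thick at the root, 11 mm near the tip, pivot 8 mm above the deck. The tip stands 40 mm above the deck, 10 mm to the coil pack's side of the pivot when off and as far to the other side when on.
- carton: Bystander: closed carton 60 x 120 x 45 mm lying on the counter; origin at the centre of its underside. Leave it where it is.
- relay: Bystander: black cube relay 28 x 28 x 26 mm standing on the tester's deck behind the middle; origin under its centre. Leave it.
- bearing: Bystander: steel wheel bearing, 76 mm across, 37 mm high, on the counter; origin under its centre. Leave it.
- tierod: Bystander: brass-coloured tie-rod end, 178 mm long along its y, ball-joint head 38 mm across and 63 mm high at its origin. Leave it.
- fuelpump: Bystander: fuel pump, a metal cylinder 44 mm thick and about 147 mm long lying along its x, left of the tester. Leave it.
Mind the look-alikes: they are no part of the job. Leave any green look-alike of the plate alone.

How it is judged:
By the outcome, as a careful person would: the job done as asked, in the order asked, and still so for the second after the job is handed in, with the robot touching nothing.
It also fails if it takes over 72 s, if anything falls off the work surface, if the arm or the gripper's body presses on something with over 40 N, if the wrist force passes 120 N, or if a joint passes its speed limit or range.

ROBOT

A 7-joint arm with a two-finger parallel gripper is mounted at the origin on the work surface. World frame = base frame: x ahead of the robot, y to its left, z up, the work surface at z = 0. Lengths are in m, angles in rad, forces in N, time in s.
With the tool pointing down it reaches from about 0.425 to 0.875 m from the base axis. Payload 9.9 kg.
Tool frame: the origin (TCP) lies between the finger pads; the fingertips stand 8 mm ahead of it and the grasp point (between the pads) lies 11 mm behind it; z points along the fingers, y is the direction in which the jaws open and shut (so a half turn about z gives the same grasp; the last joint's range is limited). The gripper opens to 85 mm and grips with 20 to 120 N. Pads are 22 mm wide; open, the fingers measure 114 mm over their backs; the gripper's body (76 mm by 85 mm) begins 54 mm behind the grasp point. The pads swing forward as they close: fully open they stand 13 mm farther back than shut.
Start: joints at [1.108, 0.576, 0.025, 1.437, -0.015, 1.129, -0.057], TCP at [0.25, -0.627, 0.239] pointing down, gripper open.
Joint ranges: [-2.76, 2.76], [-0.34, 2.15], [-1.52, 1.57], [0.19, 2.46], [-1.09, 4.23], [0.17, 1.99], [-2.82, 2.82]. Speed limits (rad/s): [2.22, 2.22, 3.01, 3.01, 3.14, 3.14, 3.14].

INTERFACE

Orientations are given as a rotation vector (axis times angle).
In Python, from bench import sensors, get_image, job gives the robot as it stands. The module is installed in compiled form; this text tells all that it offers.
- The arm moves only by the tool send_rows, never from a script. Its argument "targets" is a list that holds one entry, the list of rows, each a list of 5 numbers: the finger opening in cm, from 0 to 8.54, then the shift along the tool's x, y, z in cm, then the turn about the tool's z in degrees. In form: [[[claw, x, y, z, yaw], ...]]. A call has 1 to 20 rows; each row is the pose to reach, as a shift and turn from the pose measured when the call began, along the tool's axes at that moment; what a row does not reach only later rows make up. A row lasts 1/8 s, in which the tool goes at most 62.5 mm and 10.7 degrees, less where a joint would pass 70% of its speed; a pose out of reach is approached as far as the arm can. A call with a gripper value outside its range is refused whole. The fingers move at their own pace and stop on an object; "grip_force" is the grip in N (left out, the last holds). Time passes only in rows, so rows that repeat a pose let the fingers close. It gives the time, the measured TCP pose, the force and the opening at its end, in the units of the state.
- sensors.state(): the state, without advancing time (a new reading comes with each control period).
- get_image(name): name is "scene" or "top"; returns a dict with "frame" (480x640x3 uint8, red, green, blue), "depth" (480x640 float32, m along the optical axis (not along the pixel's ray), 0 where there is no reading), "intrinsics" (3x3 intrinsics, pixels), "k1" (the pictures are not rectified: a ray, as slopes to the right and down, at radius r is drawn at 1 + k1 r^2 times it, then the intrinsics apply), "R" (3x3) and "t" (3): a world point X has camera coordinates R X + t. Camera axes: x right, y down, z forward; pixel columns grow to the right and rows downward; lengths in m; the calibration is good to about 2 mm. A picture is of the moment at which its call begins.
- job.sign_off(): hands the job in, once; it reports no verdict.
The state is a dict: "time_s": time; "joint_positions": joint angles; "joint_vel": joint speeds; "tau": joint torques, N m; "position": TCP position; "ee_rot": TCP orientation; "wrist_force": force on the tool from outside, world axes, zero at the start; "wrist_torque": the same for the moment, N m; "finger_gap": finger opening in m.
Only numpy, scipy, OpenCV 4.12 (cv2) and the standard library are available. Lean on these libraries where they do the work, as an engineer would, in place of code of your own. Each camera call takes 0.05 s, during which the arm holds its last target. There are 200 camera calls.

## Working session

There is one attempt and no reset: what is moved stays moved. The work goes in short steps, Python scripts to look and compute and a tool call to move; the robot and the scene stay as the last step left them, time stands still between calls to the robot, and variables do not carry over. Pictures are saved under pics/ and viewed, about 8 in all and at most 12, crops included, and the job is handed in when it is done.

Besides the shell and the picture viewer there is one more tool, called after "Emit:" in YAML: its name, and indented under it one key for each argument. send_rows: Moves the arm, as the interface text tells. Its arguments: {"type":"object","properties":{"targets":{"type":"array","items":{"type":"array","items":{"type":"array","items":{"type":"number"}}}},"grip_force":{"type":"number"}},"required":["targets"]}

```bash
mkdir -p pics
cat > h.py <<'E'
import numpy as np, cv2
from bench import sensors, get_image, job
def grab(n,save=None):
    d=get_image(n)
    if save: cv2.imwrite('pics/'+save,d['frame'][:,:,::-1])
    return d
def cloud(d):
    K=d['intrinsics'];v,u=np.mgrid[0:480,0:640]
    xd=(u-K[0,2])/K[0,0];yd=(v-K[1,2])/K[1,1];x,y=xd.copy(),yd.copy()
    for _ in range(8):
        s=1+d['k1']*(x*x+y*y);x,y=xd/s,yd/s
    Z=d['depth'];P=np.stack([x*Z,y*Z,Z],-1)
    W=(P-d['t'])@d['R'];W[Z==0]=np.nan
    return W
def proj(d,X):
    c=d['R']@np.array(X)+d['t'];x,y=c[:2]/c[2];s=1+d['k1']*(x*x+y*y);K=d['intrinsics']
    return K[0,0]*x*s+K[0,2],K[1,1]*y*s+K[1,2]
E
python3 - <<'E'
from h import *
for n in('scene','top'):
    d=grab(n,n+'.png');np.savez(n+'.npz',**d);print(n,-d['R'].T@d['t'],d['R'][2],d['k1'],d['intrinsics'][0,0])
print(sensors.state())
E
```

```text
scene [1.05452913 0.612727   0.81906692] [-0.49652394 -0.59160985 -0.6351864 ] -0.07885986645306184 459.6370994673781
top [ 0.35886274 -0.03685813  1.5943632 ] [ 0.07959349 -0.00847536 -0.99679137] 0.025095731103686496 464.31981261516364
{'time_s': 0.1, 'joint_positions': array([ 1.10820606,  0.57644094,  0.02482964,  1.4378584 , -0.01495724,
        1.12899738, -0.05652326]), 'joint_vel': array([ 2.00337478e-04, -2.84977568e-03, -1.06412761e-03, -3.85278158e-03,
       -1.28036005e-03,  7.13710131e-04, -8.38484485e-05]), 'tau': array([ 6.59631332e-03, -7.67304182e+01,  2.25814238e+00, -2.86610144e+01,
        1.58920343e-02,  8.64324393e-03, -6.51063161e-06]), 'position': array([ 0.24946396, -0.62676841,  0.23852112]), 'ee_rot': array([-3.08396053e+00, -5.91239688e-01,  6.12871116e-04]), 'wrist_force': array([ 0.41010232, -1.49013273,  0.1431216 ]), 'wrist_torque': array([-0.06228003, -0.06894292,  0.04067191]), 'finger_gap': 0.08551300805995937}
```

View pics/scene.png

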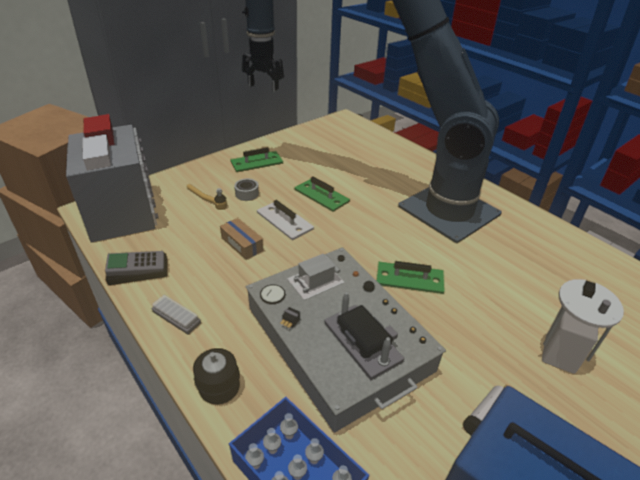

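View pics/top.png

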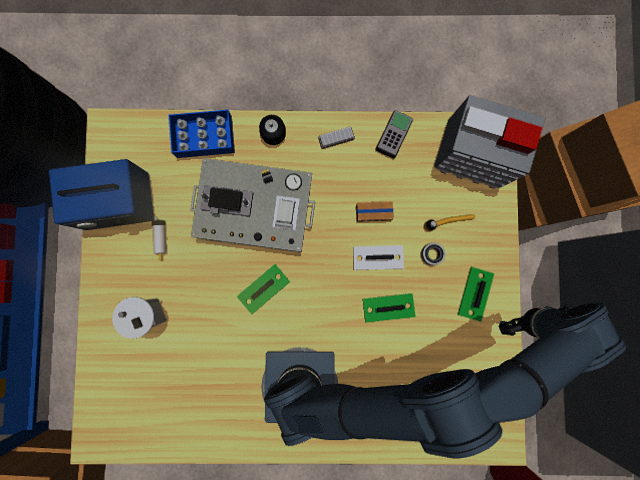

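The top view shows the only aluminium plate at (378,258). The look-alikes are green, at (263,289), (388,307) and (476,293). The tester is at about (252,207), with the coil at (225,200) and the cover at (286,211).

Run:
```python
from h import *
d=dict(np.load('top.npz'));W=cloud(d);f=d['frame'];hsv=cv2.cvtColor(f,cv2.COLOR_RGB2HSV)
def rect(m,name,z=None):
    P=W[m];r=cv2.minAreaRect(P[:,:2].astype(np.float32));print(name,m.sum(),r,'z',np.nanmedian(P[:,2]),'box',cv2.boxPoints(r).round(4).tolist())
v,u=np.mgrid[0:480,0:640]
low=hsv[...,1]<60
win=(u>345)&(u<412)&(v>238)&(v<278)
print('counter z',np.nanmedian(W[300:340,180:230,2]))
c=W[...,2]
m=win&low&(hsv[...,2]>120)&(c<0.03);m=cv2.morphologyEx(m.astype(np.uint8),cv2.MORPH_OPEN,np.ones((3,3)))>0
rect(m,'plate')
h=win&(c>0.035)&(c<.07);rect(h,'handle')
win=(u>180)&(u<325)&(v>150)&(v<262)
t=win&(c>0.075)&(c<0.4);t=cv2.morphologyEx(t.astype(np.uint8),cv2.MORPH_OPEN,np.ones((5,5)))>0
rect(t,'tester')
rect(win&(abs(c-.135)<.01)&(u<260),'coil')
rect(win&(c>.148)&(u<260),'pins?')
g=win&(c>.115)&(u>262);rect(g,'guard');print(np.percentile(c[g],[1,50,99]))
np.set_printoptions(linewidth=250)
print((c[190:235:2,266:306:2]*1000).round())
for n,sl in(('top',(slice(155,260),slice(185,325))),):
    im=cv2.resize(f[sl],None,fx=5,fy=5,interpolation=cv2.INTER_CUBIC);cv2.imwrite('pics/crop_top.png',im[:,:,::-1])
p=cv2.resize(f[235:280,345:415],None,fx=8,fy=8,interpolation=cv2.INTER_CUBIC);cv2.imwrite('pics/crop_plate.png',p[:,:,::-1])
```

```text
counter z -0.00036444093876966216
plate 987 ((0.4343811869621277, -0.26849281787872314), (0.0813843309879303, 0.1731427162885666), 2.2186243534088135) z 0.010797539044478492 box [[0.3903999924659729, -0.18359999358654022], [0.3971000015735626, -0.35659998655319214], [0.47839999198913574, -0.35339999198913574], [0.4717000126838684, -0.18039999902248383]]
handle 117 ((0.43625766038894653, -0.2666255831718445), (0.013804400339722633, 0.09030614048242569), 0.8067529797554016) z 0.05191183895998838 box [[0.4287000000476837, -0.2215999960899353], [0.4300000071525574, -0.31189998984336853], [0.4438000023365021, -0.3116999864578247], [0.4424999952316284, -0.22139999270439148]]
tester 8744 ((0.6031533479690552, 0.15815970301628113), (0.36402183771133423, 0.2648555636405945), 82.73078918457031) z 0.08666894424177471 box [[0.4487999975681305, -0.00559999980032444], [0.7114999890327454, -0.03909999877214432], [0.7574999928474426, 0.32199999690055847], [0.49480000138282776, 0.3555000126361847]]
coil 696 ((0.6123629212379456, 0.23526909947395325), (0.08056921511888504, 0.13511066138744354), 7.6898
[... 2540 characters left out ...]
  86. 122. 124. 123. 124. 117. 115. 119.  nan  88.  87.  85.  88.  84.  88.  86.]
 [ 83.  90.  82.  83.  87. 120. 122. 118. 124. 120. 119. 123. 120. 124.  94.  82.  84.  86.  82.  87.]
 [ 85.  86.  86.  89.  93.  87.  85.  90.  85.  91.  86.  85. 118.  85.  83.  87.  87.  85.  90.  86.]
 [ 90.  87.  88.  86.  93.  87.  90.  nan  85.  89.  87.  84.  87.  83.  85.  83.  86.  84.  85.  85.]
 [ 87.  84.  91.  89.  85.  86.  86.  90.  81.  84.  86.  85.  84.  83.  91.  86.  89.  89.  87.   4.]
 [ 84.  83.  91.  79.  87.  84.  83.  87.  87.  88.  86.  89.  82.  82.  86.  89.  79.  88.  85.  -2.]
 [ 91.  89.  88.  90.  81.  87.  78.  82.  88.  87.  85.  75.  82.  83.  80.  81.  86.  84.  83.   4.]]
```

View pics/crop_top.png

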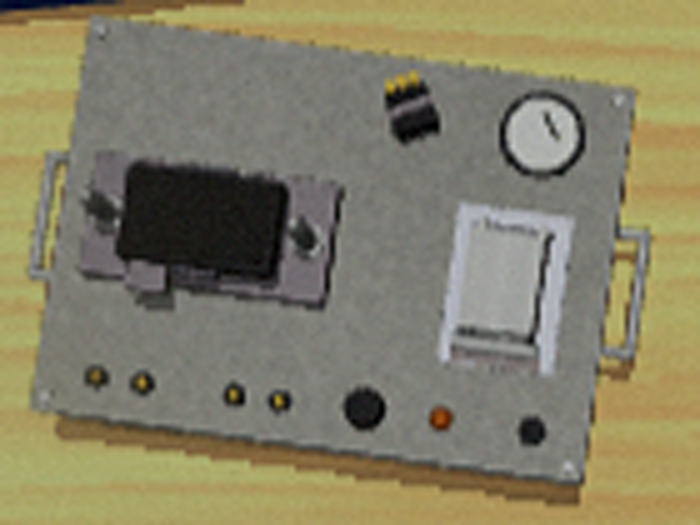

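View pics/crop_plate.png

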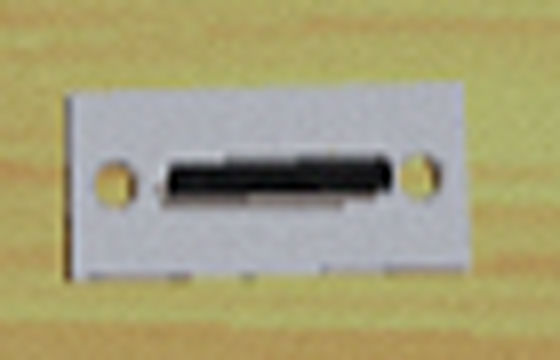

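Crops: the aluminium plate has holes at full-frame (359.5,258) and (397.4,257), with its black handle between them, so the choice holds. On the tester, the pins are at about (205,197) and (246,202), and the hood and lip are at about (285,211) and (284,224).

```bash
cat >> h.py <<'E'
def ray(d,u,v,z):
    K=d['intrinsics'];xd=np.array([(u-K[0,2])/K[0,0],(v-K[1,2])/K[1,1]]);x=xd.copy()
    for _ in range(8): x=xd/(1+d['k1']*x@x)
    r=d['R'].T@np.array([*x,1]);o=-d['R'].T@d['t'];return o+r*(z-o[2])/r[2]
E
python3 - <<'E'
from h import *
d=dict(np.load('top.npz'));W=cloud(d);c=W[...,2];v,u=np.mgrid[0:480,0:640]
scr=np.array([ray(d,a/5+184.6,b/5+154.6,.086)[:2] for a,b in((102,30),(620,100),(570,467),(43,397))])
print('screws',scr.round(4),'c',scr.mean(0)); 
for i,j in((0,1),(3,2)): q=scr[i]-scr[j];print('yaw',np.degrees(np.arctan2(-q[0],q[1])))
for i,j in((0,3),(1,2)): q=scr[i]-scr[j];print('yaw',np.degrees(np.arctan2(q[1],q[0])))
H=np.array([ray(d,a/8+344.6,b/8+234.6,.008)[:2] for a,b in((116,184),(419,175))]);q=H[0]-H[1]
print('holes',H,H.mean(0),np.hypot(*q),np.degrees(np.arctan2(-q[0],q[1])))
s=dict(np.load('scene.npz'));S=cloud(s);f=s['frame']
yaw=np.radians(-7.2);ex=np.array([np.cos(yaw),np.sin(yaw)]);ey=np.array([-ex[1],ex[0]])
C=scr.mean(0)
for n,X in(('top',W),('scene',S)):
    x=(X[...,:2]-C)@ex;y=(X[...,:2]-C)@ey;z=X[...,2]
    def rep(nm,m):
        k=[np.percentile(a[m],[2,50,98]).round(4) for a in(x,y,z)];print(n,nm,m.sum(),*k,'mid',((k[0][0]+k[0][2])/2).round(4),((k[1][0]+k[1][2])/2).round(4))
    ins=(abs(x)<.13)&(abs(y)<.18)
    rep('deck',(abs(x)<.15)&(abs(y)<.2)&(abs(z-.085)<.004))
    rep('hood',ins&(abs(z-.134)<.009)&(y<-.03)&(x>-.06))
    rep('lip',ins&(abs(z-.12)<.008)&(y<-.03)&(x<-.045))
    rep('coil',ins&(abs(z-.135)<.007)&(y>0))
    rep('pinL',ins&(z>.146)&(y>.09));rep('pinR',ins&(z>.146)&(y<.09)&(y>0))
p=cv2.resize(f[250:400,240:450],None,fx=3.8,fy=3.8,interpolation=cv2.INTER_CUBIC);cv2.imwrite('pics/crop_scene.png',p[:,:,::-1])
E
```

```text
screws [[ 0.7449  0.3125]
 [ 0.7014 -0.0287]
 [ 0.4588  0.002 ]
 [ 0.502   0.3448]] c [0.6017892  0.15767473]
yaw -7.253647267081726
yaw -7.1746826470735074
yaw -7.571392412494511
yaw -7.211313561608645
holes [[ 0.43261211 -0.20316142]
 [ 0.43740716 -0.33279008]] [ 0.43500963 -0.26797575] 0.12971731330277336 2.118443400993492
top deck 5154 [-0.127  -0.0048  0.1277] [-0.176  -0.0098  0.1753] [0.0813 0.0852 0.0888] mid 0.0004 -0.0003
top hood 322 [-0.0453 -0.0139  0.0183] [-0.138  -0.1148 -0.0914] [0.127  0.1339 0.1404] mid -0.0135 -0.1147
top lip 71 [-0.0585 -0.0527 -0.046 ] [-0.1398 -0.114  -0.0881] [0.1153 0.1202 0.1269] mid -0.0522 -0.114
top coil 643 [-0.0372 -0.0009  0.0311] [0.0311 0.0807 0.1281] [0.129  0.1349 0.1409] mid -0.003 0.0796
top pinL 17 [-0.0047 -0.0009  0.0041] [0.1388 0.1429 0.1492] [0.1496 0.1582 0.1695] mid -0.0003 0.144
top pinR 16 [-0.0041  0.0006  0.0056] [0.0089 0.0134 0.0199] [0.1491 0.162  0.1671] mid 0.0007 0.0144
scene deck 11974 [-0.1269  0.0412  0.1288] [-0.1666  0.0355  0.183 ] [0.0817 0.0844 0.0878] mid 0.0009 0.0082
scene hood 515 [-0.0469 -0.0142  0.0167] [-0.1337 -0.1068 -0.0855] [0.1272 0.1333 0.136 ] mid -0.0151 -0.1096
scene lip 49 [-0.0607 -0.0563 -0.0459] [-0.1327 -0.0906 -0.0818] [0.1136 0.1194 0.1241] mid -0.0533 -0.1073
scene coil 1444 [-0.0298  0.0037  0.0311] [0.0246 0.088  0.1491] [0.1288 0.1345 0.1378] mid 0.0006 0.0869
scene pinL 75 [-0.0049  0.0027  0.0066] [0.1438 0.151  0.155 ] [0.1467 0.1579 0.1691] mid 0.0008 0.1494
scene pinR 62 [-0.0044  0.0029  0.0075] [0.0146 0.0218 0.0258] [0.1472 0.1563 0.168 ] mid 0.0015 0.0202
```

View pics/crop_scene.png

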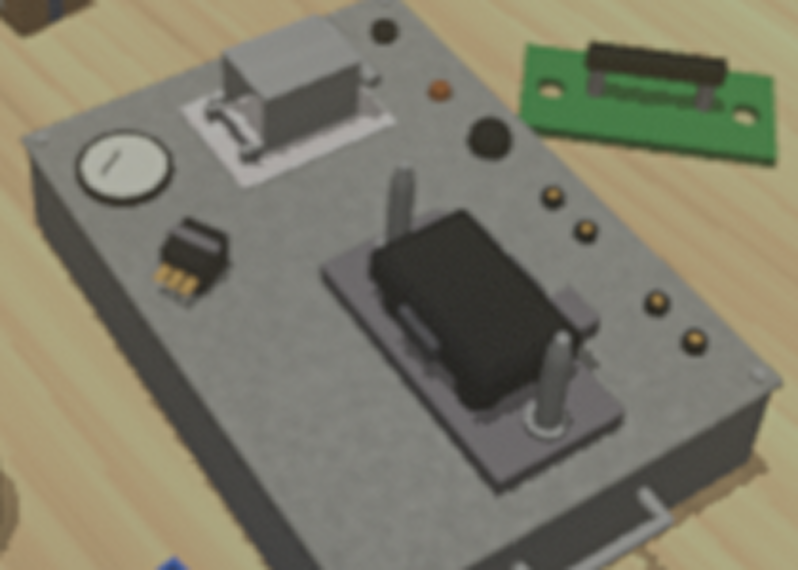

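```bash
cat >> h.py <<'E'
from scipy.spatial.transform import Rotation as Ro
C=np.array([.6018,.1577]);TY=np.radians(-7.25);EX=np.array([np.cos(TY),np.sin(TY)]);EY=np.array([-EX[1],EX[0]])
def T(x,y,z): return np.array([*(C+x*EX+y*EY),z])
def go(X,jaw_deg):
    """shift (cm, tool axes) & yaw (deg, about tool z) to TCP X, jaw line at world angle jaw_deg"""
    s=sensors.state();R=Ro.from_rotvec(s['ee_rot']);M=R.as_matrix()
    cur=np.degrees(np.arctan2(M[1,1],M[0,1]));dw=(jaw_deg-cur+90)%180-90
    print('t',round(s['time_s'],2),'pos',s['position'].round(4),'jaw',round(cur,2),'tilt z',M[:,2].round(4),'F',s['wrist_force'].round(2),'gap',round(s['finger_gap'],4),'q',s['joint_positions'].round(2))
    print('shift cm',((np.array(X)-s['position'])@M*100).round(2),'yaw',round(-dw,2))
E
python3 -c "
from h import *
go([.4352,-.2678,.15],2.15)"
```

```text
t 0.1 pos [ 0.2495 -0.6268  0.2385] jaw -68.29 tilt z [-7.0e-04  1.4e-03 -1.0e+00] F [ 0.41 -1.49  0.14] gap 0.0855 q [ 1.11  0.58  0.02  1.44 -0.01  1.13 -0.06]
shift cm [ 30.53 -26.47   8.89] yaw -70.44
```

Emit:
send_rows:
  targets:
    - [[8.5, 1.5, -1.3, 0, -5], [8.5, 4.5, -4, 0, -12], [8.5, 8, -7, 0, -20], [8.5, 12, -10.5, 1, -28], [8.5, 16, -14, 2, -36], [8.5, 20, -17.5, 3, -44], [8.5, 24, -21, 5, -52], [8.5, 27, -23.5, 6.5, -60], [8.5, 29, -25.2, 8, -66], [8.5, 30.2, -26.2, 8.7, -69.5], [8.5, 30.53, -26.47, 8.89, -70.44], [8.5, 30.53, -26.47, 8.89, -70.44], [8.5, 30.53, -26.47, 8.89, -70.44]]

```text
time_s: 1.72
position: [0.4348, -0.2691, 0.1503]
ee_rot: [-2.182, -2.259, -0.0]
wrist_force: [-0.9, -0.1, -0.1]
finger_gap: 0.0851
```

```bash
python3 -c "
from h import *
go([.4352,-.2678,.031],2.15)"
```

```text
t 1.73 pos [ 0.4348 -0.2691  0.1503] jaw 1.99 tilt z [-4.e-04  6.e-04 -1.e+00] F [-0.91 -0.06 -0.12] gap 0.0851 q [ 0.7   0.45 -0.34  1.97  0.21  0.75  0.27]
shift cm [ 0.12  0.05 11.93] yaw -0.16
```

Emit:
send_rows:
  targets:
    - [[8.5, 0.12, 0.05, 2.5, -0.16], [8.5, 0.12, 0.05, 5.5, -0.16], [8.5, 0.12, 0.05, 8.5, -0.16], [6, 0.12, 0.05, 10.5, -0.16], [5, 0.12, 0.05, 11.6, -0.16], [4, 0.12, 0.05, 11.93, -0.16], [3, 0.12, 0.05, 11.93, -0.16], [2, 0.12, 0.05, 11.93, -0.16], [0.5, 0.12, 0.05, 11.93, -0.16], [0.5, 0.12, 0.05, 11.93, -0.16], [0.5, 0.12, 0.05, 11.93, -0.16], [0.5, 0.12, 0.05, 11.93, -0.16]]
  grip_force: 70

```text
time_s: 3.22
position: [0.435, -0.2681, 0.0318]
ee_rot: [-2.18, -2.262, 0.001]
wrist_force: [-3.2, -0.0, 6.0]
finger_gap: 0.013
```

```bash
python3 -c "
from h import *
go(T(0,.08,.23),-7.25)"
```

```text
t 3.23 pos [ 0.435  -0.2681  0.0318] jaw 2.13 tilt z [-3.e-04 -2.e-04 -1.e+00] F [-3.16 -0.04  5.96] gap 0.013 q [ 0.62  0.64 -0.24  2.08  0.33  0.47  0.17]
shift cm [ 49.82  19.55 -19.84] yaw 9.38
```

Emit:
send_rows:
  targets:
    - [[0.5, 0, 0, -1, 0], [0.5, 0, 0, -3, 0], [0.5, 0, 0, -6, 0], [0.5, 0.5, 0.2, -10, 0], [0.5, 2, 0.8, -14, 0], [0.5, 5, 2, -17, 1], [0.5, 9, 3.5, -19, 2], [0.5, 14, 5.5, -19.84, 3], [0.5, 19, 7.5, -19.84, 4], [0.5, 24, 9.4, -19.84, 5], [0.5, 29, 11.4, -19.84, 6], [0.5, 34, 13.3, -19.84, 7], [0.5, 39, 15.3, -19.84, 8], [0.5, 43, 16.9, -19.84, 9], [0.5, 46, 18.1, -19.84, 9.38], [0.5, 48.3, 18.95, -19.84, 9.38], [0.5, 49.5, 19.4, -19.84, 9.38], [0.5, 49.82, 19.55, -19.84, 9.38], [0.5, 49.82, 19.55, -19.84, 9.38], [0.5, 49.82, 19.55, -19.84, 9.38]]

```text
time_s: 5.72
position: [0.6119, 0.2357, 0.2301]
ee_rot: [2.359, 2.075, -0.001]
wrist_force: [-0.9, -0.7, -4.5]
finger_gap: 0.0126
```

Run:
```python
from h import *
go(T(0,.08,.23),-7.25)
for n in('top','scene'):
    d=grab(n,'held_'+n+'.png');np.savez('h'+n+'.npz',**d)
    W=cloud(d);x=(W[...,:2]-C)@EX;y=(W[...,:2]-C)@EY;z=W[...,2]
    m=(abs(z-.209)<.006)&(abs(x)<.06)&(abs(y-.08)<.11)
    P=np.c_[x[m],y[m]].astype(np.float32);print(n,m.sum(),cv2.minAreaRect(P),np.percentile(P,[1,99],axis=0))
    A=np.c_[x[m],y[m]-.08,np.ones(m.sum())];print('tilt x,y',np.linalg.lstsq(A,z[m],rcond=None)[0])
s=cv2.imread('pics/held_scene.png')[180:400,240:480];t=cv2.imread('pics/held_top.png')[130:270,170:330]
cv2.imwrite('pics/held.png',np.hstack([cv2.resize(s,(400,367),interpolation=2),cv2.resize(t,(400,350),interpolation=2)[:, :].copy() if 0 else cv2.resize(t,(400,367),interpolation=2)]))
```

```text
t 5.72 pos [0.6119 0.2357 0.2301] jaw -7.33 tilt z [-4.e-04 -1.e-03 -1.e+00] F [-0.87 -0.68 -4.54] gap 0.0126 q [-0.21  0.57 -0.38  1.5   0.23  1.12 -0.77]
shift cm [ 0.13 -0.02  0.01] yaw -0.08
top 235 ((0.021553849801421165, 0.010444041341543198), (0.09375913441181183, 0.04769119620323181), 43.11295700073242) [[-0.02438268 -0.00593013]
 [ 0.04176111  0.05334195]]
tilt x,y [0.0097905  0.01861243 0.20953205]
scene 2303 ((0.0010729208588600159, 0.0824810341000557), (0.08321236819028854, 0.17217130959033966), 0.34330618381500244) [[-0.03824665  0.00035148]
 [ 0.04176328  0.16731955]]
tilt x,y [-0.00212306 -0.0007884   0.20738584]
```

View pics/held.png

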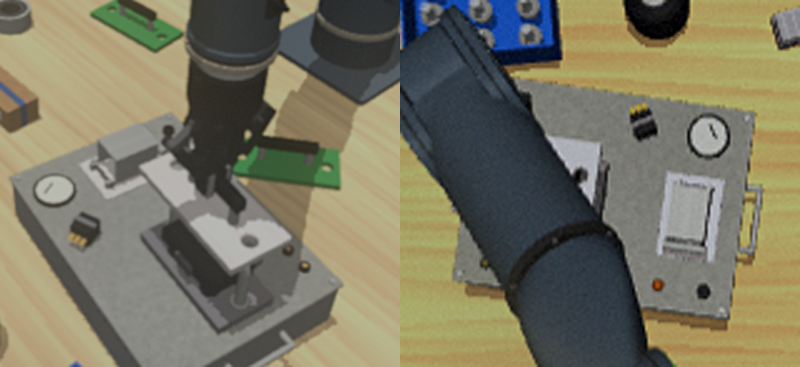

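The left view shows the plate held level over the coil, with the left hole just above and behind the left pin. The top view is mostly hidden by the arm. I'll refine the pins against the plate in the scene camera using silhouettes.

Run:
```python
from h import *
v,u=np.mgrid[0:480,0:640]
tf=lambda p:np.array([(p[:2]-C)@EX,(p[:2]-C)@EY])
for n in('top','scene'):
    d=dict(np.load(n+'.npz'));W=cloud(d);x=(W[...,:2]-C)@EX;y=(W[...,:2]-C)@EY;z=W[...,2]
    r=[]
    for s,y0 in((1,.145),(-1,.015)):
        m=(z>.140)&(z<.18)&(abs(y-y0)<.02)&(abs(x)<.02)
        m=m&(abs(z-.135)>.006)
        P=np.nanmean(z[m]);r.append(tf(ray(d,u[m].mean(),v[m].mean(),P)));print(n,m.sum(),r[-1].round(4),P.round(4))
    print('mid',np.mean(r,0).round(4))
    # coil top face in this view: dark pixels at z~.135
    g=cv2.cvtColor(d['frame'],cv2.COLOR_RGB2GRAY);m=((g<60)&(abs(z-.135)<.006)&(abs(y-.08)<.06)&(abs(x)<.05)).astype(np.uint8)
    m=cv2.morphologyEx(m,cv2.MORPH_OPEN,np.ones((3,3)));c=max(cv2.findContours(m,0,1)[0],key=cv2.contourArea)
    q=np.array([tf(ray(d,*p[0],.135)) for p in c],np.float32);print('coil',cv2.minAreaRect(q))
    if n=='scene':
        d=dict(np.load('hscene.npz'));W=cloud(d);x=(W[...,:2]-C)@EX;y=(W[...,:2]-C)@EY;z=W[...,2]
        m=((abs(z-.208)<.008)&(abs(x)<.055)&(abs(y-.08)<.1)).astype(np.uint8);m=cv2.morphologyEx(m,cv2.MORPH_OPEN,np.ones((3,3)))
        c=max(cv2.findContours(m,0,1)[0],key=cv2.contourArea);q=np.array([tf(ray(d,*p[0],.209)) for p in c],np.float32);print('plate',cv2.minAreaRect(q))
        # left hole: non-plate pixels inside hull near expected
        hm=cv2.fillConvexPoly(np.zeros((480,640),np.uint8),cv2.convexHull(c),1)
        h=(hm>0)&(m==0)
        k,l,st,ce=cv2.connectedComponentsWithStats(h.astype(np.uint8))
        for i in range(1,k):
            if st[i,4]>12:print('gap',st[i],tf(ray(d,*ce[i],.207)).round(4))
```

```text
top 19 [-0.0011  0.1427] 0.1577
top 19 [-0.0003  0.0141] 0.1576
mid [-0.0007  0.0784]
coil ((0.0007592421025037766, 0.07939451932907104), (0.06129729002714157, 0.10015249252319336), 1.0981791019439697)
scene 90 [0.002  0.1507] 0.1554
scene 73 [0.0022 0.0212] 0.1552
mid [0.0021 0.086 ]
coil ((0.0025678053498268127, 0.08593054115772247), (0.06269056349992752, 0.10044456273317337), 0.18821077048778534)
plate ((0.005876403301954269, 0.08581548929214478), (0.08486515283584595, 0.17551550269126892), 1.7361761331558228)
gap [342 274  48  39 540] [-0.0119  0.0709]
gap [385 323   9   5  35] [0.0034 0.1493]
```

Emit:
send_rows:
  targets:
    - [[0.5, 0.2, 0.02, 0.5, 0], [0.5, 0.35, 0.05, 1.5, 0], [0.5, 0.38, 0.05, 2.5, 0], [0.5, 0.38, 0.05, 2.7, 0], [0.5, 0.38, 0.05, 2.7, 0], [0.5, 0.38, 0.05, 2.7, 0]]

```text
time_s: 6.58
position: [0.6131, 0.2399, 0.2035]
ee_rot: [2.358, 2.075, -0.0]
wrist_force: [0.1, 0.3, -4.5]
finger_gap: 0.0125
```

Run:
```python
from h import *
go(T(0.0005,.0813,.20),-7.25)
tf=lambda p:np.array([(p[:2]-C)@EX,(p[:2]-C)@EY])
d=grab('scene','low1.png');np.savez('l1.npz',**d)
W=cloud(d);x=(W[...,:2]-C)@EX;y=(W[...,:2]-C)@EY;z=W[...,2]
m=(abs(z-.181)<.005)&(abs(x)<.055)&(abs(y-.08)<.1)
P=np.c_[x[m],y[m]].astype(np.float32);r=cv2.minAreaRect(P);print(m.sum(),r,np.percentile(P,[1,99],axis=0),np.median(z[m]))
im=d['frame'][260:370,310:430];cv2.imwrite('pics/low1c.png',cv2.resize(im,None,fx=5,fy=5,interpolation=2)[:,:,::-1])
```

```text
t 6.58 pos [0.6131 0.2399 0.2035] jaw -7.31 tilt z [ 3.e-04 -3.e-04 -1.e+00] F [ 0.07  0.31 -4.55] gap 0.0125 q [-0.22  0.6  -0.38  1.52  0.24  1.07 -0.78]
shift cm [-0.17 -0.03  0.35] yaw -0.06
2272 ((0.002488311380147934, 0.08610333502292633), (0.0820423811674118, 0.1728305071592331), 0.43523335456848145) [[-0.03754297  0.00394265]
 [ 0.04261336  0.1716959 ]] 0.18081028656303602
```

View pics/low1c.png

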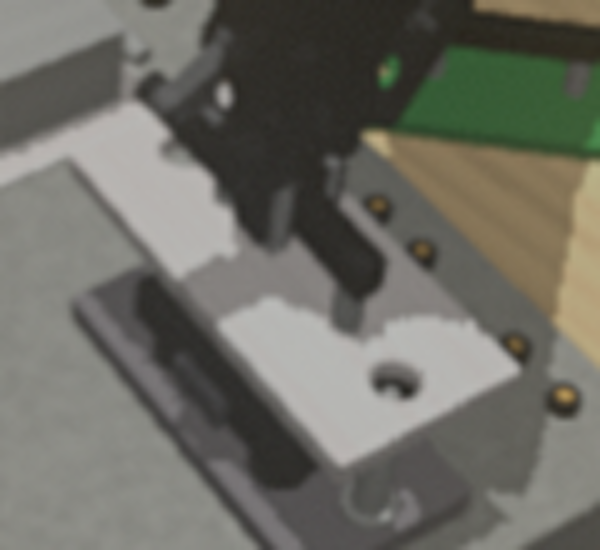

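Through the hole near crop (395,382) the pin nose is visible, and the measured plate centre matches the coil and pin centre in this view to within 0.3 mm. I'll lower it here.

Emit:
send_rows:
  targets:
    - [[0.5, 0, 0, 0.3, 0], [0.5, 0, 0, 0.7, 0], [0.5, 0, 0, 1.1, 0], [0.5, 0, 0, 1.5, 0], [0.5, 0, 0, 1.8, 0], [0.5, 0, 0, 1.8, 0]]

```text
time_s: 7.38
position: [0.6126, 0.2392, 0.185]
ee_rot: [2.359, 2.075, -0.003]
wrist_force: [-3.0, -3.4, -7.6]
finger_gap: 0.0127
```

Emit:
send_rows:
  targets:
    - [[0.5, -0.1, -0.05, 0.2, 0], [0.5, -0.12, -0.05, 0.4, 0], [0.5, -0.12, -0.05, 0.7, 0], [0.5, -0.12, -0.05, 0.9, 0], [0.5, -0.12, -0.05, 0.9, 0]]

```text
time_s: 8.0
position: [0.612, 0.2382, 0.1758]
ee_rot: [2.358, 2.075, -0.003]
wrist_force: [0.0, 0.7, -6.1]
finger_gap: 0.0125
```

Emit:
send_rows:
  targets:
    - [[0.5, 0, 0, 0.2, 0], [0.5, 0, 0, 0.4, 0], [0.5, 0, 0, 0.55, 0], [0.5, 0, 0, 0.7, 0], [0.5, 0, 0, 0.78, 0], [0.5, 0, 0, 0.82, 0], [0.5, 0, 0, 0.82, 0]]

```text
time_s: 8.88
position: [0.6119, 0.2382, 0.1676]
ee_rot: [2.358, 2.075, -0.003]
wrist_force: [-1.8, 0.7, -5.6]
finger_gap: 0.0128
```

Emit:
send_rows:
  targets:
    - [[0.5, 0, 0, 0.05, 0], [0.5, 0, 0, 0.1, 0], [0.5, 0, 0, 0.13, 0], [0.5, 0, 0, 0.13, 0]]

```text
time_s: 9.38
position: [0.612, 0.2381, 0.1669]
ee_rot: [2.358, 2.075, -0.002]
wrist_force: [-3.5, -1.1, 5.4]
finger_gap: 0.0128
```

It's seated: the contact force rose by 11 N at the expected height. Now to release and rise.

Emit:
send_rows:
  targets:
    - [[2, 0, 0, 0, 0], [3, 0, 0, 0, 0], [5, 0, 0, 0, 0], [6, 0, 0, 0, 0], [6, 0, 0, -1, 0], [6, 0, 0, -3, 0], [6, 0, 0, -6, 0], [8.5, 0, 0, -8, 0], [8.5, 0, 0, -8, 0]]

```text
time_s: 10.5
position: [0.6128, 0.2388, 0.2491]
ee_rot: [2.358, 2.074, 0.003]
wrist_force: [-0.1, 0.2, -0.5]
finger_gap: 0.0848
```

Run:
```python
from h import *
d=grab('scene','seated.png');W=cloud(d);x=(W[...,:2]-C)@EX;y=(W[...,:2]-C)@EY;z=W[...,2]
m=(abs(z-.145)<.005)&(abs(x)<.055)&(abs(y-.08)<.1)
P=np.c_[x[m],y[m]].astype(np.float32);print(m.sum(),cv2.minAreaRect(P),np.median(z[m]))
A=np.c_[x[m],y[m]-.08,np.ones(m.sum())];print('tilt',np.linalg.lstsq(A,z[m],rcond=None)[0])
go(T(-.056,-.1137,.20),-7.25+90)
```

```text
2389 ((0.001298319548368454, 0.08449045568704605), (0.08271189033985138, 0.17279982566833496), 0.2523888945579529) 0.14432481153271898
tilt [-0.0022961   0.00345469  0.14423656]
t 10.55 pos [0.6123 0.2384 0.2477] jaw -7.33 tilt z [ 8.e-04 -8.e-04 -1.e+00] F [-0.17  0.06 -0.64] gap 0.0851 q [-0.22  0.56 -0.39  1.47  0.22  1.16 -0.77]
shift cm [-19.51  -5.6    4.78] yaw 89.92
```

Emit:
send_rows:
  targets:
    - [[8.5, -1, -0.3, 0, -6], [8.5, -3, -0.9, 0, -14], [8.5, -5.5, -1.6, 0, -22], [8.5, -8, -2.3, 0, -30], [8.5, -10.5, -3, 0, -38], [8.5, -13, -3.7, 0, -46], [8.5, -15.5, -4.5, 0, -54], [8.5, -17.5, -5, 0, -62], [8.5, -18.8, -5.4, 1, -70], [8.5, -19.51, -5.6, 2, -78], [8.5, -19.51, -5.6, 3, -85], [8.5, -19.51, -5.6, 4, -90], [8.5, -19.51, -5.6, 4.78, -90], [8.5, -19.51, -5.6, 4.78, -90]]

```text
time_s: 12.3
position: [0.5313, 0.0519, 0.1991]
ee_rot: [-0.204, -3.134, 0.001]
wrist_force: [0.8, -0.0, 0.4]
finger_gap: 0.0852
```

Run:
```python
from h import *
go(T(-.056,-.1137,.111),-7.25+90)
d=grab('scene');a=d['frame'][200:350,230:400];e=grab('top')['frame'][150:270,225:345]
cv2.imwrite('pics/lip.png',np.hstack([cv2.resize(a,(450,397),interpolation=2),cv2.resize(e,(350,397),interpolation=2)])[:,:,::-1])
```

```text
t 12.3 pos [0.5313 0.0519 0.1991] jaw 82.57 tilt z [-1.e-03 -8.e-04 -1.e+00] F [ 0.82 -0.04  0.4 ] gap 0.0852 q [ 0.35  0.5  -0.79  1.85  0.42  0.98  0.81]
shift cm [-0.06  0.03  8.81] yaw -0.18
```

View pics/lip.png

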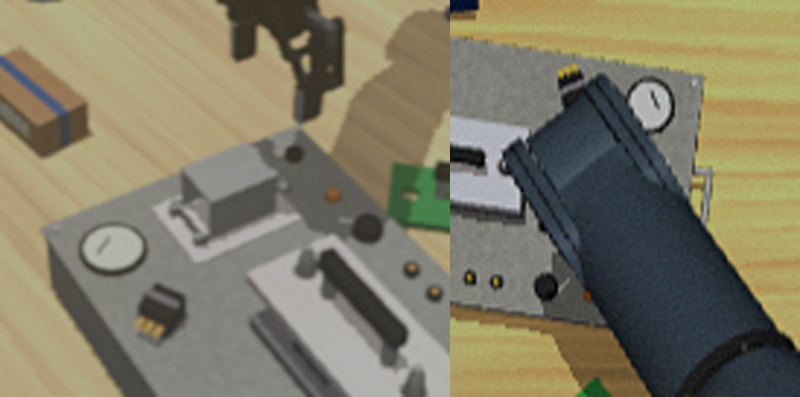

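The left view shows the plate seated with both pins through it, and the gripper open above the lip. The low knobs at crop (290,150), (333,195) and (370,228) are clear of where the fingers come down.

Emit:
send_rows:
  targets:
    - [[8.5, -0.06, 0.03, 2, -0.1], [8.5, -0.06, 0.03, 4, -0.1], [8.5, -0.06, 0.03, 6, -0.1], [8.5, -0.06, 0.03, 7.5, -0.1], [8.0, -0.06, 0.03, 8.5, -0.1], [7.0, -0.06, 0.03, 8.7, -0.1], [6.5, -0.06, 0.03, 8.7, -0.1], [6, -0.06, 0.03, 8.7, -0.1], [5, -0.06, 0.03, 8.7, -0.1], [5, -0.06, 0.03, 8.7, -0.1], [5, -0.06, 0.03, 8.7, -0.1]]
  grip_force: 25

```text
time_s: 13.78
position: [0.533, 0.0535, 0.114]
ee_rot: [0.199, 3.133, 0.001]
wrist_force: [-1.6, 2.3, 6.1]
finger_gap: 0.0553
```

Emit:
send_rows:
  targets:
    - [[6.5, 0, 0, 0, 0], [6.5, 0, 0, 0.4, 0], [6.5, 0, 0, 0.9, 0], [6.5, 0, 0, 1.0, 0], [5, 0, 0, 1.0, 0], [5, 0, 0, 1.0, 0], [5, 0, 0, 1.0, 0]]

```text
time_s: 14.65
position: [0.5329, 0.0536, 0.104]
ee_rot: [0.199, 3.133, 0.001]
wrist_force: [-1.2, 0.6, 0.8]
finger_gap: 0.0552
```

Run:
```python
from h import *
go(T(-.056,-.1137,.105),-7.25+90)
p=sensors.state()['position'];print((p[:2]-C)@EX,(p[:2]-C)@EY)
M=Ro.from_rotvec(sensors.state()['ee_rot']).as_matrix();print(M[:,0]@[*EX,0],M[:,1]@[*EX,0])
print('arc from closed: dx(fwd) up, cm')
a0=np.arctan2(22,79);r=np.hypot(22,79)/10
for th in np.arange(0,1.76,.125): print(round(th,3),round(r*(np.cos(a0)-np.cos(a0+th)),2),round(r*(np.sin(a0+th)-np.sin(a0)),2))
```

```text
t 14.65 pos [0.5329 0.0536 0.104 ] jaw 82.74 tilt z [ 2.2e-03  7.0e-04 -1.0e+00] F [-1.18  0.55  0.8 ] gap 0.0552 q [ 0.28  0.61 -0.7   1.95  0.56  0.78  0.69]
shift cm [ 0.08 -0.17 -0.1 ] yaw -0.01
-0.05522077812760029 -0.11201191891150426
-0.9999978666574066 0.00023150189186376197
arc from closed: dx(fwd) up, cm
0.0 0.0 0.0
0.125 0.34 0.97
0.25 0.79 1.89
0.375 1.35 2.74
0.5 2.02 3.52
0.625 2.78 4.21
0.75 3.62 4.79
0.875 4.52 5.27
1.0 5.48 5.64
1.125 6.48 5.88
1.25 7.5 5.99
1.375 8.52 5.98
1.5 9.54 5.84
1.625 10.52 5.57
1.75 11.47 5.18
```

Emit:
send_rows:
  targets:
    - [[5, -0.15, 0, -0.5, 0], [5, -0.34, 0, -0.97, 0], [5, -0.55, 0, -1.43, 0], [5, -0.79, 0, -1.89, 0], [5, -1.05, 0, -2.33, 0], [5, -1.35, 0, -2.74, 0], [5, -1.67, 0, -3.15, 0], [5, -2.02, 0, -3.52, 0], [5, -2.02, 0, -3.52, 0]]

```text
time_s: 15.78
position: [0.5529, 0.051, 0.1394]
ee_rot: [0.199, 3.133, 0.001]
wrist_force: [-1.1, 0.8, -2.9]
finger_gap: 0.0552
```

Run:
```python
from h import *
d=grab('scene');W=cloud(d);x=(W[...,:2]-C)@EX;y=(W[...,:2]-C)@EY;z=W[...,2]
go(T(0,0,.1),82.75)
a=d['frame'][170:350,220:420];cv2.imwrite('pics/open1.png',cv2.resize(a,None,fx=3,fy=3,interpolation=2)[:,:,::-1])
```

```text
t 15.82 pos [0.5527 0.051  0.1393] jaw 82.74 tilt z [ 1.9e-03  7.0e-04 -1.0e+00] F [-0.1   0.85 -2.3 ] gap 0.0551 q [ 0.3   0.59 -0.74  1.87  0.51  0.88  0.76]
shift cm [-3.51 11.2   3.94] yaw -0.01
```

View pics/open1.png

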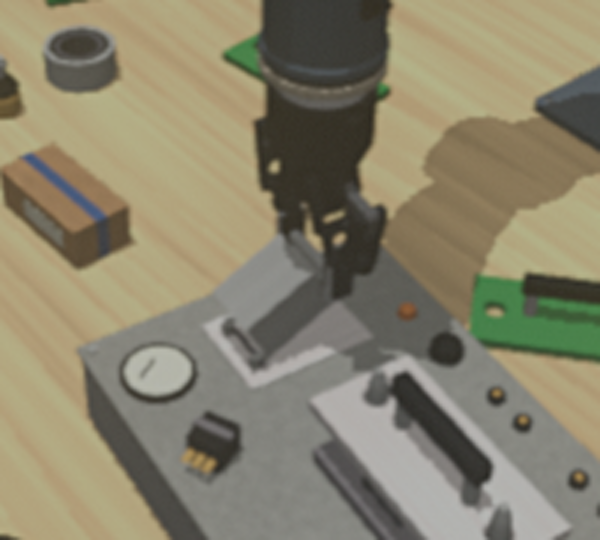

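The cover is lifting with the fingers pinching the lip, at about crop (320,270). I'll follow the arc on.

Emit:
send_rows:
  targets:
    - [[5, -0.37, 0, -0.36, 0], [5, -0.76, 0, -0.69, 0], [5, -1.16, 0, -0.99, 0], [5, -1.6, 0, -1.27, 0], [5, -2.05, 0, -1.53, 0], [5, -2.5, 0, -1.75, 0], [5, -2.97, 0, -1.95, 0], [5, -3.46, 0, -2.12, 0], [5, -3.96, 0, -2.26, 0], [5, -4.46, 0, -2.36, 0], [5, -4.97, 0, -2.43, 0], [5, -5.48, 0, -2.47, 0], [5, -6.0, 0, -2.48, 0], [5, -6.5, 0, -2.46, 0], [5, -7.01, 0, -2.41, 0], [5, -7.52, 0, -2.32, 0], [5, -8.0, 0, -2.2, 0], [5, -8.5, 0, -2.05, 0], [5, -8.5, 0, -2.05, 0]]

```text
time_s: 18.2
position: [0.638, 0.0401, 0.16]
ee_rot: [0.199, 3.132, 0.002]
wrist_force: [-0.6, -0.4, 6.1]
finger_gap: 0.0552
```

Emit:
send_rows:
  targets:
    - [[6, 0, 0, 0, 0], [7.5, 0, 0, 0, 0], [7.5, 0, 0, 0, 0], [7.5, 0, 0, -1, 0], [7.5, 0, 0, -3, 0], [7.5, 1, 0, -5, 0], [7, 3, 0, -6, 0], [6, 5, 0, -6, 0], [5, 7, 0, -6, 0], [5, 8, 0, -6, 0], [5, 8, 0, -6, 0]]

```text
time_s: 19.58
position: [0.5582, 0.0502, 0.2205]
ee_rot: [0.199, 3.131, 0.001]
wrist_force: [0.1, 0.2, -0.3]
finger_gap: 0.0498
```

Run:
```python
from h import *
d=grab('scene');W=cloud(d);x=(W[...,:2]-C)@EX;y=(W[...,:2]-C)@EY;z=W[...,2]
go(T(-.0115,-.112,.150),82.75)
m=(abs(y+.112)<.04)&(x>-.03)&(x<.1)&(z>.095)&(z<.19)
print(m.sum(),np.percentile(x[m],[2,50,98]),np.percentile(z[m],[2,50,98]))
a=d['frame'][170:350,220:420];b=grab('top')['frame'][150:270,225:345]
cv2.imwrite('pics/open2.png',np.hstack([cv2.resize(a,(460,414),interpolation=2),cv2.resize(b,(340,414),interpolation=2)])[:,:,::-1])
```

```text
t 19.62 pos [0.5588 0.0501 0.2203] jaw 82.71 tilt z [ 4.e-03  7.e-04 -1.e+00] F [ 0.19 -0.11 -0.29] gap 0.0499 q [ 0.35  0.51 -0.79  1.76  0.41  1.05  0.85]
shift cm [-1.73  0.01  7.04] yaw -0.04
927 [-0.00885775  0.05693708  0.07406792] [0.09728208 0.14820639 0.17301263]
```

View pics/open2.png

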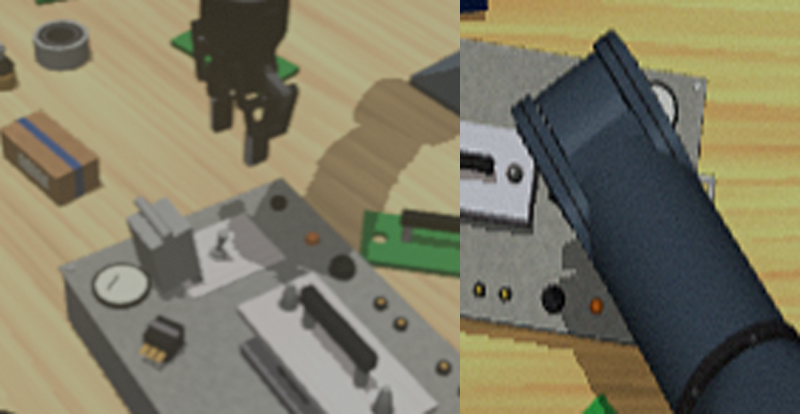

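The cover stands open by itself, with its lip at about z 0.173. The toggle is bare, at left crop (225,243). I'll check its position.

Run:
```python
from h import *
d=grab('scene');tf=lambda p:np.array([(p[:2]-C)@EX,(p[:2]-C)@EY])
W=cloud(d);x=(W[...,:2]-C)@EX;y=(W[...,:2]-C)@EY;z=W[...,2]
m=(abs(y+.108)<.025)&(x>-.035)&(x<.01)&(z>.10)&(z<.14);v,u=np.where(m)
print(m.sum(),u.mean(),v.mean(),np.percentile(x[m],[5,50,95]),np.percentile(y[m],[5,50,95]),np.percentile(z[m],[5,50,95]))
go(T(-.015,-.107,.112),82.75)
```

```text
30 316.8 272.93333333333334 [-0.01462855 -0.01046046 -0.00680158] [-0.10601955 -0.10178717 -0.0976062 ] [0.10403704 0.11901543 0.12353117]
t 19.73 pos [0.5591 0.0501 0.2199] jaw 82.68 tilt z [ 0.0036  0.0011 -1.    ] F [ 0.09 -0.85  0.15] gap 0.05 q [ 0.35  0.51 -0.79  1.76  0.41  1.05  0.85]
shift cm [-1.34  0.5  10.8 ] yaw -0.07
```

Emit:
send_rows:
  targets:
    - [[5, -0.6, 0.5, 2, 0], [5, -1.34, 0.6, 5, 0], [5, -1.34, 0.6, 8, 0], [5, -1.34, 0.6, 10, 0], [5, -1.34, 0.6, 10.8, 0], [5, -1.34, 0.6, 10.8, 0], [5, -1.34, 0, 10.8, 0], [5, -1.34, -0.5, 10.8, 0], [5, -1.34, -1, 10.8, 0], [5, -1.34, -1.5, 10.8, 0], [5, -1.34, -2, 10.8, 0], [5, -1.34, -2.4, 10.8, 0], [5, -1.34, -2.8, 10.8, 0], [5, -1.34, -2.8, 10.8, 0]]

```text
time_s: 21.48
position: [0.5693, 0.0226, 0.1118]
ee_rot: [0.198, 3.132, 0.007]
wrist_force: [0.3, 7.8, -2.9]
finger_gap: 0.05
```

Run:
```python
from h import *
go(T(-.015,-.141,.112),82.75)
```

```text
t 21.48 pos [0.5693 0.0226 0.1118] jaw 82.77 tilt z [ 0.004   0.0041 -1.    ] F [ 0.29  7.77 -2.89] gap 0.05 q [ 0.33  0.64 -0.71  1.86  0.55  0.84  0.79]
shift cm [-0.02 -0.28 -0.02] yaw 0.02
```

Emit:
send_rows:
  targets:
    - [[5, 0, 0.5, 0, 0], [5, 0, 1.2, 0, 0], [5, 0, 1.2, -1, 0], [5, 0.3, 1.5, -4, 0], [5, 0.5, 2, -7, 0], [5, 1, 2.6, -10, 0], [5, 1.5, 2.6, -11, 0], [5, 1.5, 2.6, -11, 0]]

```text
time_s: 22.48
position: [0.5571, 0.0493, 0.2222]
ee_rot: [0.198, 3.131, 0.006]
wrist_force: [0.1, 0.5, -0.7]
finger_gap: 0.05
```

Run:
```python
from h import *
d=grab('scene')
W=cloud(d);x=(W[...,:2]-C)@EX;y=(W[...,:2]-C)@EY;z=W[...,2]
m=(abs(y+.112)<.025)&(x>-.035)&(x<.01)&(z>.10)&(z<.14);v,u=np.where(m)
print(m.sum(),u.mean(),v.mean(),np.percentile(x[m],[5,50,95]),np.percentile(y[m],[5,50,95]),np.percentile(z[m],[5,50,95]))
m=(abs(y+.112)<.04)&(x>.02)&(x<.1)&(z>.095)&(z<.19);print(np.percentile(x[m],[2,98]),np.percentile(z[m],[2,98]))
m=(z>.165)&m;print('lip',x[m].mean(),y[m].mean(),z[m].max())
go(T(.083,-.112,.22),82.75)
a=d['frame'][210:310,260:380];cv2.imwrite('pics/tog.png',cv2.resize(a,None,fx=5,fy=5,interpolation=2)[:,:,::-1])
```

```text
40 313.6 270.3 [-0.01391927 -0.0104235  -0.00706056] [-0.12025769 -0.11422062 -0.11120594] [0.10204401 0.11568254 0.12425801]
[0.02653825 0.07417997] [0.09793076 0.17288881]
lip 0.05964576454056941 -0.10763493081920063 0.17515006365169677
t 22.52 pos [0.557  0.049  0.2214] jaw 82.74 tilt z [ 0.0037  0.0033 -1.    ] F [-0.76 -0.24 -0.04] gap 0.05 q [ 0.35  0.51 -0.8   1.76  0.41  1.05  0.85]
shift cm [-11.38   0.15   0.18] yaw -0.01
```

View pics/tog.png

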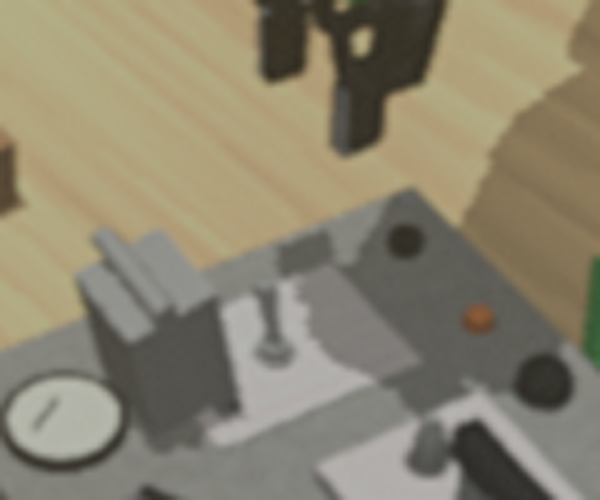

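The toggle lever now leans to -y; its tip is at crop (268,290). It has moved about 15 mm from the off position, and the plate and cover are undisturbed. Next I'll re-pinch the open lip and close the cover.

Emit:
send_rows:
  targets:
    - [[7.5, -1.5, 0.05, 0, 0], [8, -4, 0.1, 0, 0], [8, -6.5, 0.15, 0, 0], [8, -8.3, 0.15, 0.5, 0], [8, -8.98, 0.15, 2, 0], [8, -8.98, 0.15, 4, 0], [8, -8.98, 0.15, 6, 0], [7, -8.98, 0.15, 6.6, 0], [6.3, -8.98, 0.15, 6.6, 0], [5, -8.98, 0.15, 6.6, 0], [5, -8.98, 0.15, 6.6, 0], [5, -8.98, 0.15, 6.6, 0]]
  grip_force: 25

```text
time_s: 24.02
position: [0.6466, 0.0391, 0.1564]
ee_rot: [0.199, 3.131, 0.005]
wrist_force: [-0.9, -2.6, 3.6]
finger_gap: 0.055
```

Run:
```python
from h import *
go(T(.059,-.112,.156),82.75)
p=sensors.state()['position'];print((p[:2]-C)@EX,(p[:2]-C)@EY)
a0=np.arctan2(22,79);r=np.hypot(22,79)/10
for th in np.arange(1.75,-.01,-.0625): print(round(th,3),round(r*(np.cos(a0+1.75)*-1+np.cos(a0+th)),2),round(-r*(np.sin(a0+th)-np.sin(a0+1.75)),2),end=' | ')
```

```text
t 24.02 pos [0.6466 0.0391 0.1564] jaw 82.72 tilt z [ 0.0045  0.0028 -1.    ] F [-0.94 -2.58  3.64] gap 0.055 q [ 0.29  0.69 -0.73  1.61  0.51  1.04  0.86]
shift cm [ 0.04 -0.    0.04] yaw -0.03
0.05944553895620085 -0.11199590304035219
1.75 0.0 -0.0 | 1.688 0.47 -0.21 | 1.625 0.95 -0.39 | 1.562 1.44 -0.54 | 1.5 1.94 -0.65 | 1.438 2.44 -0.74 | 1.375 2.95 -0.8 | 1.312 3.46 -0.82 | 1.25 3.98 -0.81 | 1.188 4.49 -0.77 | 1.125 4.99 -0.7 | 1.062 5.5 -0.59 | 1.0 5.99 -0.45 | 0.938 6.47 -0.29 | 0.875 6.95 -0.09 | 0.812 7.41 0.13 | 0.75 7.85 0.39 | 0.688 8.28 0.67 | 0.625 8.69 0.97 | 0.562 9.08 1.31 | 0.5 9.45 1.66 | 0.438 9.8 2.04 | 0.375 10.12 2.44 | 0.312 10.41 2.86 | 0.25 10.68 3.3 | 0.188 10.92 3.75 | 0.125 11.14 4.21 | 0.062 11.32 4.69 | 0.0 11.47 5.18 |
```

Emit:
send_rows:
  targets:
    - [[5, 0.47, 0, -0.21, 0], [5, 0.95, 0, -0.39, 0], [5, 1.44, 0, -0.54, 0], [5, 1.94, 0, -0.65, 0], [5, 2.44, 0, -0.74, 0], [5, 2.95, 0, -0.8, 0], [5, 3.46, 0, -0.82, 0], [5, 3.98, 0, -0.81, 0], [5, 4.49, 0, -0.77, 0], [5, 4.99, 0, -0.7, 0], [5, 5.5, 0, -0.59, 0], [5, 5.99, 0, -0.45, 0], [5, 6.47, 0, -0.29, 0], [5, 6.95, 0, -0.09, 0], [5, 7.41, 0, 0.13, 0], [5, 7.85, 0, 0.39, 0], [5, 8.28, 0, 0.67, 0], [5, 8.69, 0, 0.97, 0], [5, 9.08, 0, 1.31, 0], [5, 9.45, 0, 1.66, 0]]

```text
time_s: 26.52
position: [0.5519, 0.0513, 0.139]
ee_rot: [0.199, 3.132, 0.004]
wrist_force: [-2.1, -1.0, 4.0]
finger_gap: 0.055
```

Run:
```python
from h import *
go(T(-.0556,-.112,.104),82.75)
```

```text
t 26.52 pos [0.5519 0.0513 0.139 ] jaw 82.73 tilt z [ 0.0031  0.0026 -1.    ] F [-2.06 -1.05  4.05] gap 0.055 q [ 0.31  0.59 -0.74  1.87  0.51  0.87  0.76]
shift cm [ 1.97 -0.02  3.5 ] yaw -0.02
```

Emit:
send_rows:
  targets:
    - [[5, 0.33, 0, 0.4, 0], [5, 0.65, 0, 0.8, 0], [5, 0.94, 0, 1.2, 0], [5, 1.21, 0, 1.64, 0], [5, 1.45, 0, 2.09, 0], [5, 1.67, 0, 2.55, 0], [5, 1.85, 0, 3.03, 0], [5, 2.0, 0, 3.5, 0], [5, 2.0, 0, 3.55, 0], [5, 2.0, 0, 3.55, 0]]

```text
time_s: 27.78
position: [0.5319, 0.0538, 0.1034]
ee_rot: [0.199, 3.133, 0.004]
wrist_force: [-5.5, -1.5, 1.9]
finger_gap: 0.0551
```

Now to release, rise and check.

Emit:
send_rows:
  targets:
    - [[6, 0, 0, 0, 0], [7.5, 0, 0, 0, 0], [8, 0, 0, 0, 0], [8, 0, 0, -0.5, 0], [8, 0, 0, -2, 0], [8, 0, 0, -5, 0], [8, 0, 0, -9, 0], [8, 0, -2, -13, 0], [8, 0, -6, -15, 0], [8, 0, -11, -15, 0], [8, 0, -16, -15, 0], [8, 0, -20, -15, 0], [8, 0, -20, -15, 0], [8, 0, -20, -15, 0]]

```text
time_s: 29.52
position: [0.5064, -0.1443, 0.2536]
ee_rot: [0.198, 3.132, 0.005]
wrist_force: [-0.4, 0.7, -0.9]
finger_gap: 0.0799
```

Run:
```python
from h import *
print(sensors.state()['wrist_force'],sensors.state()['time_s'])
fr=[]
for n in('scene','top'):
    d=grab(n);fr.append(d['frame']);W=cloud(d);x=(W[...,:2]-C)@EX;y=(W[...,:2]-C)@EY;z=W[...,2]
    o=cloud(dict(np.load(n+'.npz')));ox=(o[...,:2]-C)@EX;oy=(o[...,:2]-C)@EY
    for nm,X,Y,Z in(('now',x,y,z),('before',ox,oy,o[...,2])):
        m=(abs(Y+.112)<.04)&(abs(X+.014)<.05)&(Z>.1)
        h=m&(abs(Z-.134)<.009)&(X>-.04)
        if m.sum():print(n,nm,m.sum(),'hood x',np.percentile(X[h],[3,97]).round(4),'z med',np.median(Z[h]).round(4),'slope',np.polyfit(X[h],Z[h],1)[0].round(3),'zmax',Z[m].max().round(3))
    m=(abs(z-.145)<.005)&(abs(x)<.055)&(abs(y-.08)<.1)
    P=np.c_[x[m],y[m]].astype(np.float32);print('plate',m.sum(),cv2.minAreaRect(P),np.median(z[m]),'tilt',np.linalg.lstsq(np.c_[P-[0,.08],np.ones(len(P))],z[m],rcond=None)[0][:2].round(4))
cv2.imwrite('pics/final.png',np.hstack([cv2.resize(fr[0][100:400,150:470],(400,375)),cv2.resize(fr[1][140:340,160:480],(400,375))])[:,:,::-1])
```

```text
[-0.35737817  0.73774001 -0.8770291 ] 29.525
scene now 806 hood x [-0.0376  0.0164] z med 0.1333 slope -0.011 zmax 0.137
scene before 804 hood x [-0.0381  0.0166] z med 0.1334 slope -0.002 zmax 0.138
plate 2411 ((0.0013069100677967072, 0.0847572460770607), (0.08227290958166122, 0.1732127070426941), 0.4546146094799042) 0.14432503249721992 tilt [-0.0029  0.0033]
top now 410 hood x [-0.0379  0.0178] z med 0.1346 slope -0.026 zmax 0.142
top before 404 hood x [-0.038   0.0183] z med 0.1341 slope -0.007 zmax 0.143
plate 1049 ((0.0024254322052001953, 0.08103376626968384), (0.16989748179912567, 0.08104722946882248), 89.85406494140625) 0.14507817702811027 tilt [-0.0008 -0.0027]
```

View pics/final.png

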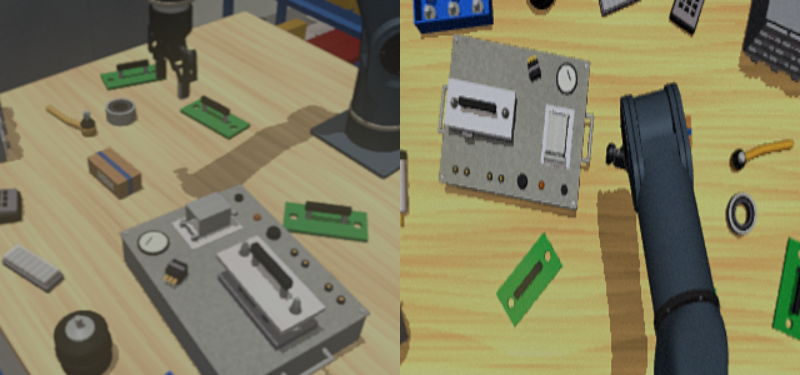

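Run:
```python
from h import *
def stat(Z,m): return np.nanmedian(Z,0)
D=[];
for i in range(8):
    d=grab('scene');W=cloud(d);D.append(W)
W=np.nanmean(D,0)
for nm,V in(('now',W),*[(f'single{i}',D[i]) for i in(0,1,2,3)],('before',cloud(dict(np.load('scene.npz')))),('seatedtime','')):
    if nm=='seatedtime':break
    x=(V[...,:2]-C)@EX;y=(V[...,:2]-C)@EY;z=V[...,2];h=(abs(y+.11)<.035)&(x>-.036)&(x<.014)&(abs(z-.134)<.005)
    print(nm,h.sum(),np.polyfit(x[h],z[h],1)[0].round(4),z[h].mean().round(5),'front',z[h&(x<-.025)].mean().round(5))
print(sensors.state()['time_s'])
```

```text
now 368 0.0027 0.13334 front 0.13331
single0 377 0.0018 0.13321 front 0.13321
single1 371 0.0031 0.13329 front 0.13315
single2 371 -0.0001 0.13342 front 0.13341
single3 369 0.005 0.13333 front 0.13319
before 369 0.0071 0.13347 front 0.13348
30.025
```

The cover top is level and at its original height, so it is fully closed. Handing in.

```bash
python3 -c "
from bench import job
print(job.sign_off())"
```

```text
the job is handed in; nothing more can be done
None
```

The job is done and handed in at about 30 s of the 72 s. I lowered the aluminium plate over both guide pins and set it down with about 11 N of contact. I then lifted the cover to its open stop, flipped the toggle to -y, and closed the cover by guiding its lip back down.

What the last checks showed:
- **Plate:** it lies flat, with its upper face at z 0.144–0.145 (expected 0.145), tilt below 0.004 rad, and both pins visible through the holes.
- **Cover:** its top is level and within 0.2 mm of its starting height, averaged over 8 frames. A first single-frame fit had suggested a tilt of about 0.01–0.02 rad, but the averaging did not confirm it.
- **Toggle:** seen leaning to -y before the cover closed, with its measured position moved about 12–15 mm. It can't be seen under the closed cover, so that was the last check on it.
- **Force on the toggle:** the sideways force reached about 8 N at the end of the push, most likely from the toggle reaching its stop.
- **Other parts:** the relay, bearing, tie-rod and green look-alikes looked unmoved in the final pictures, judged by eye, as did the carton in the scene view (the arm mostly hid it from above). The fuel pump was outside the final crops; the arm never went near it.
- **Camera disagreement:** the two cameras disagreed by 3–6 mm in y on where the coil and pins are. I aligned the plate to the pins in the scene camera and corrected about 1 mm by touch.

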